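# Open the storage boxes and mark the one that is stuck

### The arm

A 6-joint arm with a two-finger parallel gripper is mounted at the origin on a cart in front of the work surface, level with it; the furniture and walls round the work are solid. World frame = base frame: x ahead of the robot, y to its left, z up, the work surface at z = 0. Lengths are in mm, angles in rad, forces in N, time in s.
With the tool pointing down it reaches from about 250 to 800 mm from the base axis. Payload 8.5 kg.
Tool frame: the origin (TCP) lies at the very end of the fingers, on their centre line; the grasp point (between the pads) lies 19 mm behind it; z points along the fingers, y is the line along which they close (so a half turn about z gives the same grasp; the last joint's range is limited). The gripper opens to 85 mm and grips with 20 to 120 N. Pads are 22 mm wide; open, the fingers measure 114 mm over their backs; the gripper's body (76 mm by 85 mm) begins 54 mm behind the grasp point. The pads swing forward as they close: fully open they stand 13 mm farther back than shut.
Start: joints at [-1.164, 0.238, -0.013, 1.319, 0, 1.571], TCP at [207.707, -482.112, 191.576] pointing down, gripper open.
Joint ranges: [-2.66, 2.66], [-1.03, 1.9], [-1.14, 1.46], [-1.82, 2.27], [-1.45, 1.34], [-3.14, 3.14]. Speed limits (rad/s): [2.22, 2.22, 2.79, 3.14, 3.14, 3.14].

### API

Orientations are given as a unit quaternion [x, y, z, w].
In Python, from rig import status, imaging, order gives the robot as it stands.
- The arm moves only by the shell command python3 -m inch 'ROWS' [FORCE]. ROWS is a JSON list of rows, 1 to 5 of them, each of 7 numbers: a rotation vector rx, ry, rz in rad, then dx, dy, dz in mm, then the finger opening in mm; each row is the pose to reach, as a shift and turn from the pose commanded when the command began, along the tool's axes at that moment; what a row does not reach only later rows make up. A row lasts 1/8 s, in which the tool goes at most 62.5 mm and 0.188 rad, less where a joint would pass 70% of its speed; a pose out of reach is approached as far as the arm can. The fingers move at their own pace and stop on an object; FORCE is the grip in N (left out, the last holds). Time passes only in rows, so rows that do not move let the fingers close. It prints the time, the measured TCP pose, the force, the opening and the grip force at its end. Input that does not fit is refused with a message, and nothing moves.
- status.state(): the state, without advancing time (a new reading comes with each control period).
- imaging.capture(name): name is "side" or "top" or "wrist"; returns a dict with "pixels" (384x512x3 uint8, red, green, blue), "z_map" (384x512 float32, mm along the optical axis (not along the pixel's ray), 0 where there is no reading), "fovy" (degrees; the focal length in pixels is half the picture's height over the tangent of half this angle, whatever the lens; pixels are square), "cx", "cy" (the principal point, pixels), "distortion" ([k1, k2, p1, p2, k3] as OpenCV has them; the pictures are not rectified), "rvec" (rotation vector, rad) and "tvec" (3), from world to camera coordinates, as OpenCV has them. Camera axes: x right, y down, z forward; pixel columns grow to the right and rows downward; lengths in mm; the calibration is good to about 2 mm. A picture is of the moment at which its call begins.
- order.close_job(): hands the job in; it is judged then, once.
The state is a dict: "time_s": time; "joints": joint angles; "qd": joint speeds; "tau": joint torques, N m; "eef_pos": TCP position; "tool_rot": TCP orientation; "wrist_force": force on the tool from outside, world axes, zero at the start; "torque": the same for the moment, N m; "opening": finger opening in mm; "gripper_force": force on a finger pad.
Only numpy, scipy, OpenCV 4.12 (cv2) and the standard library are available. Lean on these libraries where they do the work, as an engineer would, in place of code of your own. Each camera call takes 0.05 s, during which the arm holds its last target. There are 200 camera calls.

### The job

The three white storage boxes are to be refilled: try each catch by pressing its thumb tab steadily down until it clicks and the lid springs up, and leave that lid up. A catch that has not let go at 12 newtons is stuck: do not force it (never push on any box with more than 20 newtons), leave that box shut and lay the pink clothes peg flat on its lid, so that it is seen to need repair. Leave the other things where they lie.

Things in the scene. Friction and masses are not known exactly. Their poses are not given: they have to be found in the camera images.
- box_1: one of three outwardly alike white storage boxes, 110 deep (x) by 120 wide (y) by 93 mm high, stuck to the worktop, at first shut and latched. Origin under its centre, z up; front is its -x side. Lid hinged at the back (x 59, z 87 mm). Front catch: on a level pin (x -70, z 60) sits a hook that rises and grips the middle of the lid's front edge, up to 17 mm above the lid, and a forward thumb tab
- box_1_tab (a point): where to press the catch: ridge top at the end of the 26 mm wide tab, 36 mm ahead of the pin; at rest x -106, z 69 mm in the box's frame. A working one yields at under 10 N: after 3 to 5 mm the hook slips off and the lid springs up; hard stop at about 8 mm. A stuck one gives a millimetre or so at 12 N. Which is which cannot be seen. Let go, the tab springs back
- box_1_lidtop (a point): a good place for the peg: on the lid's flat top, mid-width, 22 mm in front of its middle, 33 mm behind the front edge; 95 mm above the worktop when shut; moves with the lid
- box_1_lid (a joint): lid angle, rad: 0 to 0.02 latched; once the catch lets go, a hinge spring lifts the lid to about 0.4 and holds it there (front edge some 45 mm up)
- box_2: one of three outwardly alike white storage boxes, 110 deep (x) by 120 wide (y) by 93 mm high, stuck to the worktop, at first shut and latched. Origin under its centre, z up; front is its -x side. Lid hinged at the back (x 59, z 87 mm). Front catch: on a level pin (x -70, z 60) sits a hook that rises and grips the middle of the lid's front edge, up to 17 mm above the lid, and a forward thumb tab
- box_2_tab (a point): where to press the catch: ridge top at the end of the 26 mm wide tab, 36 mm ahead of the pin; at rest x -106, z 69 mm in the box's frame. A working one yields at under 10 N: after 3 to 5 mm the hook slips off and the lid springs up; hard stop at about 8 mm. A stuck one gives a millimetre or so at 12 N. Which is which cannot be seen. Let go, the tab springs back
- box_2_lidtop (a point): a good place for the peg: on the lid's flat top, mid-width, 22 mm in front of its middle, 33 mm behind the front edge; 95 mm above the worktop when shut; moves with the lid
- box_2_lid (a joint): lid angle, rad: 0 to 0.02 latched; once the catch lets go, a hinge spring lifts the lid to about 0.4 and holds it there (front edge some 45 mm up)
- box_3: one of three outwardly alike white storage boxes, 110 deep (x) by 120 wide (y) by 93 mm high, stuck to the worktop, at first shut and latched. Origin under its centre, z up; front is its -x side. Lid hinged at the back (x 59, z 87 mm). Front catch: on a level pin (x -70, z 60) sits a hook that rises and grips the middle of the lid's front edge, up to 17 mm above the lid, and a forward thumb tab
- box_3_tab (a point): where to press the catch: ridge top at the end of the 26 mm wide tab, 36 mm ahead of the pin; at rest x -106, z 69 mm in the box's frame. A working one yields at under 10 N: after 3 to 5 mm the hook slips off and the lid springs up; hard stop at about 8 mm. A stuck one gives a millimetre or so at 12 N. Which is which cannot be seen. Let go, the tab springs back
- box_3_lidtop (a point): a good place for the peg: on the lid's flat top, mid-width, 22 mm in front of its middle, 33 mm behind the front edge; 95 mm above the worktop when shut; moves with the lid
- box_3_lid (a joint): lid angle, rad: 0 to 0.02 latched; once the catch lets go, a hinge spring lifts the lid to about 0.4 and holds it there (front edge some 45 mm up)
- peg: pink clothes peg lying flat, 15 (x) by 72 (y) by 12 mm high, about 10 to 20 g, origin under its centre, its length along its y
- sardine_tin: flat oval-cornered fish tin, 63x105x24 mm, origin under its centre; a bystander
- timer: wind-up kitchen timer, 67 mm across, 54 mm high, origin under its centre; a bystander
- opener: bottle opener with a dark green handle, 174 mm long, 41 wide, 20 high, origin under its centre; a bystander

How it is judged (in metres and radians):
On the way:
1. the stuck catch has been tried: a box has been pushed with over 10 N and has stayed shut (((contact force between the fingers and box_1 above 10 N and value of joint box_1_lid below 0.03 rad) or (contact force between the fingers and box_2 above 10 N and value of joint box_2_lid below 0.03 rad) or (contact force between the fingers and box_3 above 10 N and value of joint box_3_lid below 0.03 rad))), for 0.05 s.
At the end, for the whole second after the job is handed in: Two boxes stand open (lid angle above 0.2 rad); the third is shut (below 0.03 rad) and the peg lies flat and still on its lid, its middle within the lid's outline (((value of joint box_1_lid below 0.03 rad and value of joint each of box_2_lid, box_3_lid above 0.2 rad and x of peg in the frame of box_1 between -0.05 and 0.05 m and y of peg in the frame of box_1 between -0.055 and 0.055 m and z of peg in the frame of box_1 between 0.088 and 0.108 m) or (value of joint box_2_lid below 0.03 rad and value of joint each of box_1_lid, box_3_lid above 0.2 rad and x of peg in the frame of box_2 between -0.05 and 0.05 m and y of peg in the frame of box_2 between -0.055 and 0.055 m and z of peg in the frame of box_2 between 0.088 and 0.108 m) or (value of joint box_3_lid below 0.03 rad and value of joint each of box_1_lid, box_2_lid above 0.2 rad and x of peg in the frame of box_3 between -0.05 and 0.05 m and y of peg in the frame of box_3 between -0.055 and 0.055 m and z of peg in the frame of box_3 between 0.088 and 0.108 m)) and linear speed of peg below 0.02 m/s and angle between peg's own z axis and vertical below 0.2 rad); the robot touches nothing.
It fails at once if a box is pushed with more than 20 N (contact force between any of the fingers, the arm and box_1 above 20 N or contact force between any of the fingers, the arm and box_2 above 20 N or contact force between any of the fingers, the arm and box_3 above 20 N).
It fails at once if a thing lying round about is shifted by more than 30 mm (distance of any of sardine_tin, timer, opener from where it was at the start of the episode above 0.03 m).
It also fails if it takes over 72 s, if anything falls off the work surface, if the arm or the gripper's body presses on something with over 40 N, if the wrist force passes 120 N, or if a joint passes its speed limit or range.

## Working session

There is one attempt and no reset: what is moved stays moved. The work goes in short steps, Python scripts to look and compute and a shell command to move; the robot and the scene stay as the last step left them, time stands still between calls to the robot, and variables do not carry over. Pictures are saved under pics/ and viewed, at most 10 in all, crops included, and the job is handed in when it is done.

```bash
ls; mkdir -p pics; python3 - <<'E'
from rig import status, imaging
import cv2, numpy as np
s=status.state(); print(s)
for n in("top","side"):
    c=imaging.capture(n); np.savez(f"{n}.npz",**c)
    cv2.imwrite(f"pics/{n}0.png",c["pixels"][:,:,::-1])
    print(n,c["fovy"],c["cx"],c["cy"],c["distortion"],c["rvec"],c["tvec"])
E
```

```text
pics
{'time_s': 0.0, 'joints': array([-1.16402613e+00,  2.38773054e-01, -1.42692020e-02,  1.31917751e+00,
       -1.04554853e-05,  1.57078967e+00]), 'qd': array([0.00020852, 0.00086193, 0.00018818, 0.00067338, 0.00014705,
       0.0001416 ]), 'tau': array([-1.27184696e-03, -5.38769460e+01,  3.46442914e+01,  1.80698046e-02,
        5.85925864e-05,  1.67656924e-05]), 'eef_pos': array([ 207.5242219 , -481.7311541 ,  190.97588729]), 'tool_rot': array([ 9.79387528e-01,  2.01989020e-01, -1.48874536e-04, -6.95992599e-04]), 'wrist_force': array([-0.50843771, -0.43309841,  1.23314721]), 'torque': array([0.01256006, 0.00804648, 0.04758463]), 'gripper_force': 0.0, 'opening': 85.25917271369595}
top 56.68018256001217 257.15572175146025 189.82036838157666 [0.01859339 0.         0.         0.         0.        ] [ 2.02037179 -2.173144    0.25148956] [ -58.22588151  495.54672807 1397.69470184]
side 56.12082836320042 258.583393334535 193.60908836691985 [-0.11275115  0.          0.          0.          0.        ] [ 0.03400987 -2.55561146  1.75967232] [ 488.79229328  124.71930035 1161.78238726]
```

View pics/top0.png

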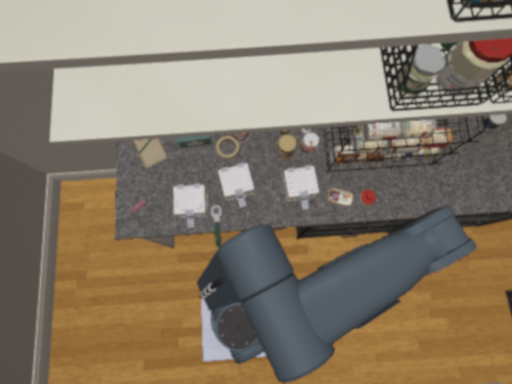

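View pics/side0.png

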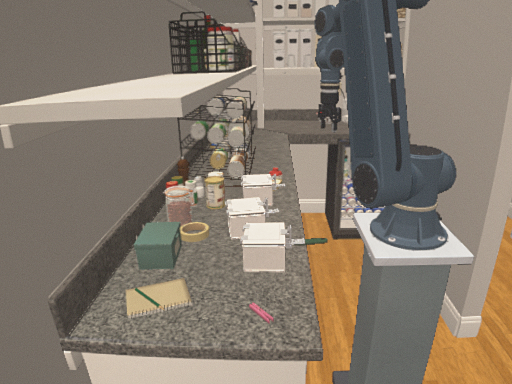

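The top view shows boxes at about (189,198), (236,180) and (301,181), with the catches toward the robot. The peg is at (138,207), the opener at (217,225), the tin at (341,196) and the timer at (369,197). A shelf overhangs the back of the counter.

```bash
cat > h.py <<'E'
import numpy as np, cv2
def cloud(c):
    H,W=c["z_map"].shape; f=H/2/np.tan(np.radians(float(c["fovy"]))/2)
    K=np.array([[f,0,float(c["cx"])],[0,f,float(c["cy"])],[0,0,1]])
    u,v=np.meshgrid(np.arange(W),np.arange(H))
    p=cv2.undistortPoints(np.stack([u,v],-1).reshape(-1,1,2).astype(np.float64),K,np.array(c["distortion"]).astype(float)).reshape(-1,2)
    z=c["z_map"].reshape(-1,1).astype(float)
    P=np.hstack([p*z,z]); R=cv2.Rodrigues(np.array(c["rvec"]))[0]
    X=(P-np.array(c["tvec"]).ravel())@R
    X[z[:,0]==0]=np.nan
    return X.reshape(H,W,3)
E
python3 - <<'E'
import numpy as np,cv2
from h import cloud
for n in("top","side"):
    c=dict(np.load(n+".npz")); X=cloud(c); px=c["pixels"].astype(int)
    hsv=cv2.cvtColor(c["pixels"],cv2.COLOR_RGB2HSV)
    reg=(X[...,0]>200)&(X[...,0]<800)&(abs(X[...,1])<900)
    m=reg&(X[...,2]>84)&(X[...,2]<102)&(px.min(-1)>150)
    k,l,st,_=cv2.connectedComponentsWithStats(m.astype(np.uint8))
    for i in range(1,k):
        if st[i,4]>150:
            Q=X[l==i]; r=cv2.minAreaRect(Q[:,:2].astype(np.float32)); print(n,"lid",st[i],Q.mean(0).round(),np.round(r[0]),np.round(r[1]),round(r[2],1))
    m=reg&(hsv[...,0]>150)&(hsv[...,0]<176)&(hsv[...,1]>110)&(X[...,2]<40)
    k,l,st,_=cv2.connectedComponentsWithStats(m.astype(np.uint8))
    for i in range(1,k):
        if st[i,4]>12:
            Q=X[l==i]; r=cv2.minAreaRect(Q[:,:2].astype(np.float32)); print(n,"pink",st[i],Q.mean(0).round(),np.round(r[0]),np.round(r[1]),round(r[2],1))
    # catch parts & shelf
    if n=="top":
        for (u,v) in [(190,222),(241,202),(304,206),(216,210),(217,238),(200,100),(200,130),(341,196),(369,197),(190,160),(228,147),(195,141),(286,143)]: print((u,v),X[v,u].round(), px[v,u])
        g=cv2.resize(c["pixels"][120:250,110:390],None,fx=2.85,fy=2.85,interpolation=cv2.INTER_CUBIC); cv2.imwrite("pics/topz.png",g[:,:,::-1])
E
```

```text
top lid [219 163  35  33 809] [532. -12.  94.] [531. -12.] [123. 120.] 10.7
top lid [285 166  34  31 815] [ 505. -273.   94.] [ 506. -274.] [115. 121.] 5.0
top lid [174 184  31  30 851] [465. 179.  94.] [466. 179.] [121. 119.] 88.4
(190, 222) [376. 182.  67.] [159 158 163]
(241, 202) [443. -25.  65.] [160 161 171]
(304, 206) [ 407. -277.   67.] [162 163 170]
(216, 210) [429.  83.   6.] [101  97  95]
(217, 238) [311.  84.  13.] [58 77 61]
(200, 100) [679.  64. 488.] [208 206 192]
(200, 130) [583.  67. 486.] [199 195 181]
(341, 196) [ 447. -442.   19.] [197 192 184]
(369, 197) [ 427. -545.   56.] [147  50  44]
(190, 160) [659. 187.  -1.] [93 90 88]
(228, 147) [709.  19.  -8.] [101  97  94]
(195, 141) [716. 151.  72.] [80 89 83]
(286, 143) [ 665. -225.  109.] [171 153 111]
side lid [241 174  33  12 321] [ 505. -261.   95.] [ 505. -271.] [124. 132.] 4.9
side lid [225 197  41  20 566] [532.   0.  95.] [531.  -9.] [127. 127.] 10.5
side lid [240 223  49  23 899] [466. 191.  95.] [464. 184.] [120. 127.] 89.7
side pink [250 303  23  20  94] [468. 412.  10.] [468. 411.] [13. 66.] 41.1
```

View pics/topz.png

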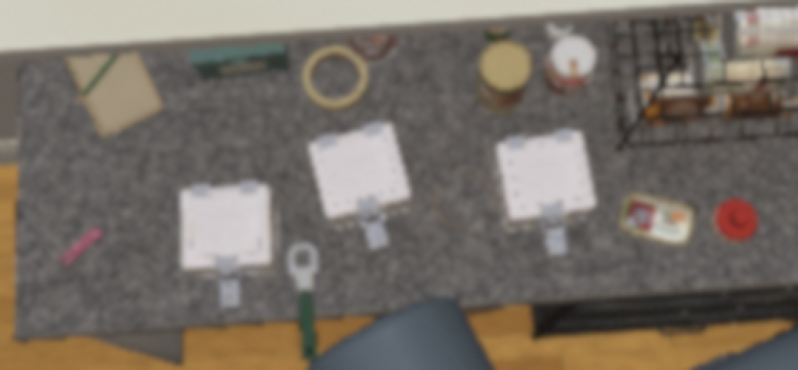

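The crop shows all three catches facing the robot. The peg is on the left, running diagonally, and the opener lies just right of the left box. Next I'll refine the tab positions.

```bash
python3 - <<'E'
import numpy as np,cv2
from h import cloud
c=dict(np.load("top.npz")); X=cloud(c)
for nm,ctr,yaw in (("A",(466,179),-.028),("B",(531.5,-11),.185),("C",(505.5,-273),.087)):
    R=np.array([[np.cos(yaw),-np.sin(yaw)],[np.sin(yaw),np.cos(yaw)]])
    L=(X[...,:2]-ctr)@R
    m=(L[...,0]>-120)&(L[...,0]<-75)&(abs(L[...,1])<40)&(X[...,2]>50)&(X[...,2]<85)
    Q=L[m]; z=X[m][:,2]
    print(nm,m.sum(),"tab local x",Q[:,0].min().round(),Q[:,0].max().round(),"y mean",Q[:,1].mean().round(1),Q[:,1].min().round(),Q[:,1].max().round(),"z",z.min().round(),z.max().round(),
      "tab world",(np.array(ctr)+R@[-106,0]).round(),"lidtop",(np.array(ctr)+R@[-22,0]).round())
    hk=(L[...,0]>-75)&(L[...,0]<-40)&(abs(L[...,1])<30)&(X[...,2]>100)&(X[...,2]<125)
    print("  hook",hk.sum(),L[hk].mean(0).round(1))
hsv=cv2.cvtColor(c["pixels"],cv2.COLOR_RGB2HSV)
print(hsv[203:211,133:144,0].tolist()); 
m=(hsv[...,1]>70)&(hsv[...,0]>150)&(X[...,1]>350)&(X[...,2]<40)&(X[...,0]>300)
Q=X[m]; print(m.sum(),Q.mean(0).round(),cv2.minAreaRect(Q[:,:2].astype(np.float32)))
E
```

```text
A 59 tab local x -110.0 -77.0 y mean -2.7 -16.0 10.0 z 61.0 71.0 tab world [360. 182.] lidtop [444. 180.]
  hook 18 [-67.2  -2.3]
B 52 tab local x -107.0 -75.0 y mean -1.7 -14.0 11.0 z 61.0 74.0 tab world [427. -30.] lidtop [510. -15.]
  hook 16 [-61.7  -0. ]
C 52 tab local x -108.0 -75.0 y mean -0.6 -13.0 12.0 z 59.0 73.0 tab world [ 400. -282.] lidtop [ 484. -275.]
  hook 13 [-65.6   0.6]
[[8, 8, 8, 4, 176, 173, 172, 172, 172, 172, 172], [8, 6, 176, 173, 173, 172, 172, 172, 173, 173, 173], [6, 177, 173, 171, 171, 172, 173, 173, 174, 175, 175], [177, 175, 173, 170, 170, 172, 173, 174, 176, 178, 0], [175, 173, 172, 171, 171, 173, 174, 175, 0, 4, 8], [173, 172, 172, 172, 172, 173, 175, 178, 4, 6, 6], [173, 172, 172, 173, 174, 176, 0, 9, 12, 8, 6], [172, 171, 172, 173, 176, 0, 5, 8, 12, 12, 8]]
54 [471. 406.   8.] ((470.5281677246094, 407.0838317871094), (15.661172866821289, 61.02787399291992), 43.15541076660156)
```

```bash
python3 -m inch '[[0, 0, 0.18, 60, 0, 0, 0], [0, 0, 0.3, 120, 0, 0, 0], [0, 0, 0.3, 180, -20, 20, 0], [0, 0, 0.3, 220, -60, 40, 0], [0, 0, 0.3, 240, -90, 60, 0]]' 60
```

```text
time_s: 0.72
eef_pos: [393.4, -302.2, 130.5]
tool_rot: [0.999, 0.054, -0.0, -0.0]
wrist_force: [0.1, 0.5, -1.2]
opening: 0.0
gripper_force: 0.0
```

```bash
python3 -m inch '[[0, 0, 0, 8, -20, 0, 0], [0, 0, 0, 8, -20, 40, 0], [0, 0, 0, 8, -20, 54, 0], [0, 0, 0, 8, -20, 54, 0]]'; python3 - <<'E'
from rig import imaging; import cv2
c=imaging.capture("wrist"); cv2.imwrite("pics/w1.png",c["pixels"][:,:,::-1])
E
```

```text
time_s: 1.23
eef_pos: [397.6, -283.5, 76.9]
tool_rot: [0.999, 0.053, -0.001, -0.001]
wrist_force: [0.1, -1.2, 0.4]
opening: -0.1
gripper_force: 0.0
```

View pics/w1.png

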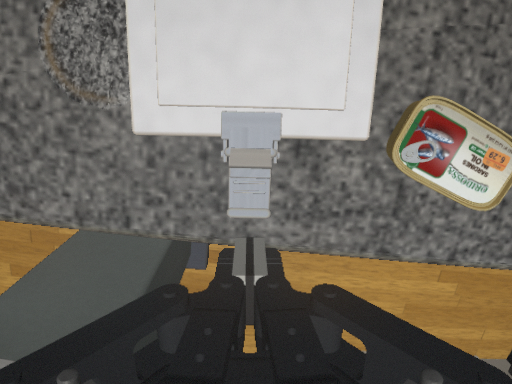

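Wrist view: the tab's ridge is at (249,213) and the fingertips are near (256,240), so I seem to be short of the tab. I'll measure that from the depth map.

```bash
python3 - <<'E'
from rig import imaging, status; import numpy as np
from h import cloud
c=imaging.capture("wrist"); X=cloud(c); np.savez("w.npz",**c)
print(status.state()["eef_pos"],c["fovy"])
for u,v in [(249,165),(249,190),(249,205),(249,210),(249,213),(249,216),(232,213),(266,213),(257,238),(257,244),(257,260),(257,275),(240,260),(250,50),(140,128),(362,132)]: print((u,v),X[v,u].round(1))
E
```

```text
[ 398.60908713 -284.34010633   78.32597097] 60.83230624382571
(249, 165) [ 439.3 -279.7  109.2]
(249, 190) [ 415.2 -282.2   67.9]
(249, 205) [ 404.9 -283.3   66. ]
(249, 210) [ 402.2 -283.6   67.7]
(249, 213) [ 400.9 -283.8   69.8]
(249, 216) [ 399.  -284.    69.8]
(232, 213) [ 399.9 -273.3   69.9]
(266, 213) [ 401.3 -294.4   67.8]
(257, 238) [ 408.8 -286.6  123.3]
(257, 244) [ 408.6 -286.5  129.1]
(257, 260) [ 408.7 -286.2  143.9]
(257, 275) [ 408.4 -285.9  154.9]
(240, 260) [ 408.  -279.4  144. ]
(250, 50) [ 491.6 -274.6   94.9]
(140, 128) [ 449.3 -222.9   93.4]
(362, 132) [ 459.3 -335.7   93.1]
```

```bash
python3 - <<'E'
from rig import imaging, status; import numpy as np, cv2
from h import cloud
c=dict(np.load("w.npz")); R=cv2.Rodrigues(c["rvec"])[0]; print("cam",(-R.T@c["tvec"]).round(),R.round(2).tolist())
f=192/np.tan(np.radians(float(c["fovy"]))/2);K=np.array([[f,0,c["cx"]],[0,f,c["cy"]],[0,0,1]],float)
print(cv2.projectPoints(np.array([[398.6,-284.3,78.3],[409,-284.3,78.3],[409,-284.3,123.]]),c["rvec"],c["tvec"],K,c["distortion"].astype(float))[0])
c=imaging.capture("side");X=cloud(c)
f=192/np.tan(np.radians(float(c["fovy"]))/2);K=np.array([[f,0,c["cx"]],[0,f,c["cy"]],[0,0,1]],float)
p=cv2.projectPoints(np.array([[398.6,-284.3,78.3]]),np.array(c["rvec"]),np.array(c["tvec"]),K,np.array(c["distortion"]).astype(float))[0].ravel();print(p)
u,v=p.round().astype(int)
g=cv2.resize(c["pixels"][v-60:v+30,u-60:u+60],None,fx=6,fy=6,interpolation=cv2.INTER_CUBIC);cv2.imwrite("pics/s1.png",g[:,:,::-1])
E
```

```text
cam [ 471. -276.  260.] [[0.11, -0.99, 0.0], [-0.95, -0.1, 0.29], [-0.29, -0.03, -0.96]]
[[[249.49588545 221.66232567]]

 [[251.37293553 205.28400211]]

 [[252.01944849 236.91798719]]]
[284.09353927 181.3262259 ]
```

View pics/s1.png

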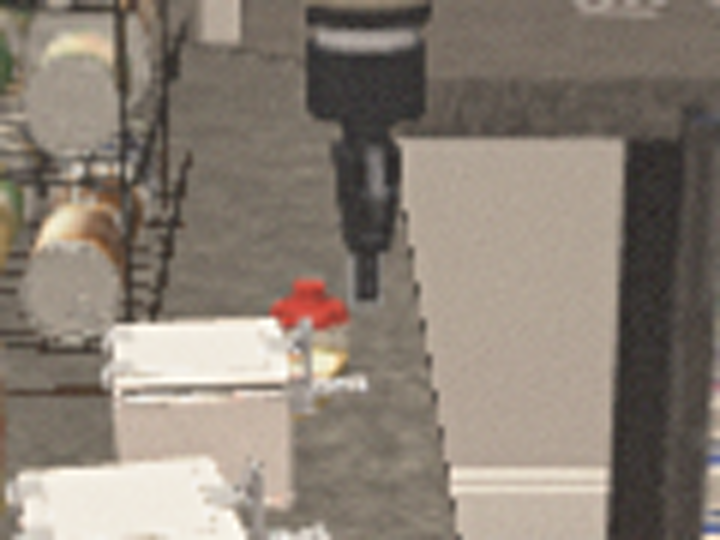

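```bash
python3 - <<'E'
from rig import imaging, status; import numpy as np, cv2
from h import cloud
c=imaging.capture("side");X=cloud(c)
u0,v0=284-60,181-60
for r in (40,80,110,130,160,200,230,250,260,280,294,298,304): 
    print(r, [X[v0+r//6,u0+k//6].round().tolist() for k in (350,368)])
s=status.state();print(s["eef_pos"],s["joints"],s["opening"],s["tool_rot"])
E
```

```text
40 [[408.0, -254.0, 299.0], [397.0, -250.0, 299.0]]
80 [[408.0, -245.0, 275.0], [397.0, -246.0, 274.0]]
110 [[408.0, -245.0, 256.0], [397.0, -247.0, 256.0]]
130 [[408.0, -269.0, 239.0], [397.0, -248.0, 244.0]]
160 [[408.0, -260.0, 222.0], [397.0, -243.0, 226.0]]
200 [[407.0, -280.0, 190.0], [397.0, -225.0, 205.0]]
230 [[408.0, -266.0, 174.0], [396.0, -260.0, 176.0]]
250 [[407.0, -272.0, 161.0], [396.0, -256.0, 165.0]]
260 [[407.0, -273.0, 153.0], [396.0, -274.0, 152.0]]
280 [[407.0, -273.0, 140.0], [396.0, -271.0, 141.0]]
294 [[407.0, -275.0, 128.0], [396.0, -268.0, 130.0]]
298 [[407.0, -275.0, 128.0], [396.0, -268.0, 130.0]]
304 [[407.0, -279.0, 122.0], [396.0, -276.0, 124.0]]
[ 398.85614313 -284.49826298   78.58930063] [-6.19616301e-01  2.44863070e-01 -3.07308099e-01  1.01712663e+00
  4.17106148e-05  2.41579010e+00] 0.06437347029639692 [9.98590610e-01 5.30681879e-02 5.99023335e-04 4.50561611e-04]
```

Both cameras put the visible fingertips about 43 mm above the reported TCP, with no sideways offset. I can't tell yet which is right, so I'll go down gently and watch the force.

```bash
python3 -m inch '[[0, 0, 0, 1, 0, 2, 0], [0, 0, 0, 1, 0, 4, 0], [0, 0, 0, 1, 0, 6, 0], [0, 0, 0, 1, 0, 7, 0], [0, 0, 0, 1, 0, 8, 0]]' ; python3 -m inch '[[0, 0, 0, 0, 0, 1, 0], [0, 0, 0, 0, 0, 2, 0], [0, 0, 0, 0, 0, 3, 0]]'
```

```text
time_s: 2.05
eef_pos: [399.3, -283.6, 69.5]
tool_rot: [0.999, 0.053, -0.0, -0.0]
wrist_force: [-0.6, 0.4, 0.9]
opening: -0.2
gripper_force: 0.0
time_s: 2.42
eef_pos: [399.3, -283.6, 66.5]
tool_rot: [0.999, 0.053, -0.0, -0.0]
wrist_force: [0.5, 0.9, 0.0]
opening: 0.2
gripper_force: 0.0
```

There's no contact at 66, so the cameras are right: the real tip is about 43 mm short of the reported TCP. Contact should come at a reported z of about 26.

```bash
python3 -m inch '[[0, 0, 0, 0, 0, 10, 0], [0, 0, 0, 0, 0, 20, 0], [0, 0, 0, 0, 0, 28, 0], [0, 0, 0, 0, 0, 32, 0], [0, 0, 0, 0, 0, 32, 0]]' ; python3 - <<'E'
from rig import imaging, status; import numpy as np
from h import cloud
c=imaging.capture("wrist"); X=cloud(c); print(status.state()["eef_pos"])
for v in range(175,250,5): print(v,X[v,249].round(1),c["pixels"][v,249])
E
```

```text
time_s: 3.05
eef_pos: [399.1, -283.5, 34.3]
tool_rot: [0.999, 0.053, -0.0, -0.0]
wrist_force: [0.2, -0.1, -0.5]
opening: -0.4
gripper_force: 0.0
[ 399.32868835 -283.64701807   34.52892175]
175 [ 443.6 -278.8   99.6] [139 135 130]
180 [ 442.2 -279.   101.7] [141 137 132]
185 [ 441.3 -279.1  105. ] [140 138 132]
190 [ 440.1 -279.2  107.5] [141 136 131]
195 [ 439.2 -279.3  110.4] [140 136 131]
200 [ 437.4 -279.5  110.3] [143 149 151]
205 [ 435.5 -279.7  109.8] [144 148 155]
210 [ 433.3 -279.9  108.9] [140 143 146]
215 [ 415.6 -281.8   66.4] [147 151 158]
220 [ 413.4 -282.    67.5] [154 154 149]
225 [ 409.8 -282.4   65.2] [147 150 157]
230 [ 407.7 -282.6   66.5] [148 151 157]
235 [ 404.7 -283.    65.9] [145 149 154]
240 [ 409.1 -282.5   81.2] [51 52 50]
245 [ 409.5 -282.5   87.2] [47 45 46]
```

```bash
python3 -m inch '[[0, 0, 0, 0, 0, 2, 0], [0, 0, 0, 0, 0, 4, 0], [0, 0, 0, 0, 0, 5, 0], [0, 0, 0, 0, 0, 6, 0]]'; python3 -m inch '[[0, 0, 0, 0, 0, 1, 0], [0, 0, 0, 0, 0, 1, 0]]';python3 -m inch '[[0, 0, 0, 0, 0, 1, 0], [0, 0, 0, 0, 0, 1, 0]]'
```

```text
time_s: 3.6
eef_pos: [399.3, -283.7, 28.8]
tool_rot: [0.999, 0.053, -0.0, 0.0]
wrist_force: [-1.3, 1.7, 4.9]
opening: 0.3
gripper_force: 2.4
time_s: 3.85
eef_pos: [399.1, -283.7, 27.7]
tool_rot: [0.999, 0.053, -0.0, 0.0]
wrist_force: [-2.0, 0.4, 4.7]
opening: -0.2
gripper_force: 2.3
time_s: 4.1
eef_pos: [399.1, -283.7, 26.6]
tool_rot: [0.999, 0.053, -0.0, -0.0]
wrist_force: [-1.8, -1.0, 4.5]
opening: 0.1
gripper_force: 1.8
```

Contact at about 29, with 5 N. The tab is yielding, so I'll keep pressing.

```bash
python3 -m inch '[[0, 0, 0, 0, 0, 1, 0], [0, 0, 0, 0, 0, 1, 0]]';python3 -m inch '[[0, 0, 0, 0, 0, 1, 0], [0, 0, 0, 0, 0, 1, 0]]'; python3 - <<'E'
from rig import imaging; from h import cloud
import numpy as np
X=cloud(imaging.capture("top")); m=(abs(X[...,0]-490)<60)&(abs(X[...,1]+273)<60)&(X[...,2]<200); print(np.percentile(X[m][:,2],[50,90,99]))
E
```

```text
time_s: 4.35
eef_pos: [399.4, -283.6, 25.5]
tool_rot: [0.999, 0.053, -0.0, -0.0]
wrist_force: [-1.0, 0.5, 2.7]
opening: -0.1
gripper_force: 1.3
time_s: 4.6
eef_pos: [399.5, -283.7, 24.7]
tool_rot: [0.999, 0.053, 0.0, 0.0]
wrist_force: [-3.1, -0.2, 5.6]
opening: 0.0
gripper_force: 2.9
[111.50850672 128.55836177 136.14890787]
```

Box C is open: lid points are up at 136 mm. Next I'll try B.

```bash
python3 -m inch '[[0, 0, 0, -5, 0, -25, 0], [0, 0, 0, -10, 0, -50, 0], [0, 0, -0.08, 0, -60, -50, 0], [0, 0, -0.08, 10, -120, -50, 0], [0, 0, -0.08, 25, -180, -50, 0]]'; python3 -m inch '[[0, 0, 0, 24, -35, 0, 0], [0, 0, 0, 24, -67, 0, 0], [0, 0, 0, 24, -67, 10, 0], [0, 0, 0, 24, -67, 25, 0], [0, 0, 0, 24, -67, 32, 0]]'; python3 - <<'E'
from rig import imaging, status; import numpy as np
from h import cloud
s=status.state();print(s["eef_pos"],s["tool_rot"],s["wrist_force"])
c=imaging.capture("wrist"); X=cloud(c); L=X-s["eef_pos"]
m=(abs(L[...,0])<60)&(abs(L[...,1])<40)&(X[...,2]>66.5)&(X[...,2]<74); Q=X[m]; print(m.sum(),Q.min(0),Q.max(0),Q.mean(0))
for v in range(170,250,6): print(v,X[v,249].round(1))
E
```

```text
time_s: 5.28
eef_pos: [405.1, -100.4, 74.6]
tool_rot: [0.996, 0.093, 0.001, -0.0]
wrist_force: [1.5, -0.4, -0.9]
opening: 0.1
gripper_force: 0.0
time_s: 5.9
eef_pos: [415.8, -32.1, 41.6]
tool_rot: [0.996, 0.093, -0.0, -0.0]
wrist_force: [-0.1, 0.1, 0.4]
opening: -0.0
gripper_force: 0.0
[415.81282189 -32.09728618  41.63870449] [ 9.95656037e-01  9.31065314e-02 -4.53271258e-04 -1.57785283e-04] [-0.07831543  0.06231491  0.39746682]
1491 [422.50809483 -45.18904686  66.50017408] [475.7083101   -7.23299199  70.56473973] [438.29716332 -29.50430659  67.63849794]
170 [462.1 -23.4 109.2]
176 [449.5 -25.7  66.2]
182 [446.7 -26.3  66.9]
188 [443.7 -26.8  67. ]
194 [440.2 -27.5  65.9]
200 [437.3 -28.   66.6]
206 [434.  -28.6  66.2]
212 [431.1 -29.2  67. ]
218 [428.3 -29.7  68.1]
224 [425.5 -30.2  69.1]
230 [393.3 -36.3   0.5]
236 [ 3.882e+02 -3.720e+01 -2.000e-01]
242 [425.5 -30.2  90.4]
248 [426.1 -30.1  97.7]
```

```bash
python3 -m inch '[[0, 0, 0, 10, 0, 0, 0], [0, 0, 0, 10, 0, 4, 0], [0, 0, 0, 10, 0, 8, 0], [0, 0, 0, 10, 0, 11, 0], [0, 0, 0, 10, 0, 11, 0]]'; for i in 1 2 3; do python3 -m inch '[[0, 0, 0, 0, 0, 0.5, 0], [0, 0, 0, 0, 0, 1, 0]]' | egrep 'eef|wrist_f'; done
```

```text
time_s: 6.58
eef_pos: [425.6, -29.9, 31.4]
tool_rot: [0.996, 0.093, -0.0, -0.0]
wrist_force: [-0.1, -0.4, -0.4]
opening: -0.1
gripper_force: 0.0
eef_pos: [426.0, -29.8, 30.7]
wrist_force: [0.7, -0.4, 1.0]
eef_pos: [426.0, -29.8, 29.6]
wrist_force: [0.4, 0.1, 0.1]
eef_pos: [426.1, -29.9, 29.0]
wrist_force: [-2.9, -0.1, 9.2]
```

```bash
for i in 1 2; do python3 -m inch '[[0, 0, 0, 0, 0, 0.2, 0], [0, 0, 0, 0, 0, 0.2, 0]]' | egrep 'eef|wrist_f'; done
```

```text
eef_pos: [426.1, -29.9, 29.0]
wrist_force: [-2.2, -0.1, 8.8]
eef_pos: [426.0, -29.9, 28.8]
wrist_force: [-3.4, -0.9, 10.3]
```

```bash
for i in 1 2; do python3 -m inch '[[0, 0, 0, 0, 0, 0.2, 0], [0, 0, 0, 0, 0, 0.2, 0]]' | egrep 'eef|wrist_f'; done
```

```text
eef_pos: [426.0, -29.9, 28.6]
wrist_force: [-2.7, 0.2, 10.7]
eef_pos: [426.0, -29.9, 28.5]
wrist_force: [-3.7, -0.6, 11.6]
```

```bash
python3 -m inch '[[0, 0, 0, 0, 0, 0.3, 0], [0, 0, 0, 0, 0, 0.3, 0], [0, 0, 0, 0, 0, 0.3, 0]]' | egrep 'eef|wrist_f'; python3 -m inch '[[0, 0, 0, 0, 0, 0.2, 0], [0, 0, 0, 0, 0, 0.2, 0], [0, 0, 0, 0, 0, 0.2, 0]]' | egrep 'eef|wrist_f'
```

```text
eef_pos: [426.0, -29.9, 28.2]
wrist_force: [-3.3, -0.4, 12.6]
eef_pos: [425.9, -29.9, 28.1]
wrist_force: [-4.0, -0.2, 14.0]
```

B held at 14 N with under 1 mm of give, so B is the stuck one. Now A.

```bash
python3 -m inch '[[0, 0, 0, -5, 0, -25, 0], [0, 0, 0, -20, -20, -50, 0], [0, 0, 0.1, -30, -80, -50, 0], [0, 0, 0.21, -36, -140, -50, 0], [0, 0, 0.21, -36, -200, -50, 0]]'|egrep 'eef|wrist_f'; python3 -m inch '[[0, 0, 0, 0, -20, 0, 0], [0, 0, 0, 0, -20, 15, 0], [0, 0, 0, 0, -20, 35, 0], [0, 0, 0, 0, -20, 35, 0]]'; python3 - <<'E'
from rig import imaging, status; import numpy as np
from h import cloud
s=status.state();print(s["eef_pos"],s["tool_rot"],s["wrist_force"])
c=imaging.capture("wrist"); X=cloud(c); L=X-s["eef_pos"]
m=(abs(L[...,0])<45)&(abs(L[...,1])<40)&(X[...,2]>68.5)&(X[...,2]<74); Q=X[m]; print(m.sum(),Q.min(0),Q.max(0),Q.mean(0))
for v in range(170,250,6): print(v,X[v,249].round(1))
E
```

```text
eef_pos: [362.8, 33.9, 77.5]
wrist_force: [-0.6, 0.0, 0.2]
time_s: 10.2
eef_pos: [362.7, 42.3, 42.7]
tool_rot: [0.999, 0.028, -0.003, -0.032]
wrist_force: [-0.2, -0.3, 0.9]
opening: -0.1
gripper_force: 0.0
[362.67655396  42.33048961  42.73713748] [ 0.99909215  0.02827027 -0.00298805 -0.03172917] [-0.19495048 -0.2945378   0.90490439]Traceback (most recent call last):
  File "<stdin>", line 5, in <module>
    return umr_minimum(a, axis, None, out, keepdims, initial, where)
ValueError: zero-size array to reduction operation minimum which has no identity
```

```bash
python3 -m inch '[[0, 0, -0.18, 0, 0, -20, 0], [0, 0, -0.36, 0, 0, -40, 0], [0, 0, -0.54, 0, 0, -40, 0], [0, 0, -0.72, 0, 0, -40, 0], [0, 0, -0.9, 0, 0, -40, 0]]'; python3 -m inch '[[0, 0, -0.18, 0, 0, 0, 0], [0, 0, -0.36, 0, 0, 0, 0], [0, 0, -0.54, 0, 0, 0, 0], [0, 0, -0.6, 0, 0, 0, 0], [0, 0, -0.6, 0, 0, 0, 0]]';  python3 -c "
from rig import status;s=status.state();print(s['joints'],s['tool_rot'])"
```

```text
time_s: 10.88
eef_pos: [364.2, 40.0, 84.5]
tool_rot: [0.886, 0.463, 0.013, -0.029]
wrist_force: [-0.2, 0.7, -0.0]
opening: -0.3
gripper_force: 0.0
time_s: 11.5
eef_pos: [364.1, 40.0, 84.3]
tool_rot: [0.712, 0.702, 0.021, -0.024]
wrist_force: [0.2, 0.3, 0.2]
opening: 0.5
gripper_force: 0.0
[ 0.04919021  0.03882989 -0.54695541  0.98624631  0.06366256  1.63424317] [ 0.71178217  0.70167861  0.02074149 -0.02414662]
```

```bash
cat > go.py <<'E'
import sys, numpy as np
from scipy.spatial.transform import Rotation as R
from rig import status
x,y,z,yaw=map(float,sys.argv[1:5]); s=status.state(); r=R.from_quat(s["tool_rot"])
t=R.from_matrix(np.array([[np.cos(yaw),np.sin(yaw),0],[np.sin(yaw),-np.cos(yaw),0],[0,0,-1]]))
print("eef",s["eef_pos"].round(1),"rot",(r.inv()*t).as_rotvec().round(3),"shift",r.inv().apply(np.array([x,y,z])-s["eef_pos"]).round(1))
E
python3 go.py 345 180 78 1.542
```

```text
eef [364.1  40.   84.3] rot [-0.006 -0.063  0.014] shift [139.  -21.   15.2]
```

```bash
python3 -m inch '[[-0.006, -0.063, 0.014, 50, -10, 5, 0], [-0.006, -0.063, 0.014, 100, -21, 15, 0], [-0.006, -0.063, 0.014, 139, -21, 15, 0], [-0.006, -0.063, 0.014, 139, -21, 25, 0], [-0.006, -0.063, 0.014, 139, -21, 45, 0]]'; python3 - <<'E'
from rig import imaging, status; import numpy as np, cv2
from h import cloud
s=status.state();print(s["eef_pos"],s["tool_rot"],s["wrist_force"])
c=imaging.capture("wrist"); X=cloud(c); cv2.imwrite("pics/w2.png",c["pixels"][:,:,::-1])
m=(X[...,0]<375)&(X[...,0]>330)&(abs(X[...,1]-180)<40)&(X[...,2]>60)&(X[...,2]<74); Q=X[m]; print(m.sum(),Q.min(0) if m.sum() else"",Q.max(0)if m.sum() else"",Q.mean(0))
m&=X[...,2]>68; print(np.median(X[m],0),X[m].min(0),X[m].max(0))
E
```

```text
time_s: 12.12
eef_pos: [344.6, 182.2, 47.6]
tool_rot: [0.717, 0.697, 0.0, -0.0]
wrist_force: [1.1, 0.5, -1.0]
opening: -0.0
gripper_force: 0.0
[344.58377589 182.18756484  47.63711585] [ 7.16806672e-01  6.97271793e-01  4.85277749e-04 -7.72679400e-05] [ 1.09482119  0.54196371 -0.96729564]
1527 [354.31068265 166.49404737  63.86385862] [374.98648222 193.96171847  71.55418064] [365.11081565 181.64872248  66.9249135 ]
[358.55987729 183.59871102  68.96358718] [355.35403339 170.07957045  68.00668647] [372.71958731 193.672652    71.55418064]
```

View pics/w2.png

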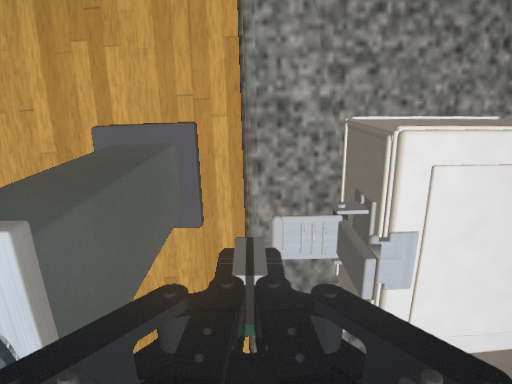

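The tab ridge is at about x 358, y 181, 13 mm ahead of the fingertips. I'll move over and press.

```bash
python3 -m inch '[[0, 0, 0, -0.5, 13, 0, 0], [0, 0, 0, -0.5, 13, 8, 0], [0, 0, 0, -0.5, 13, 14, 0], [0, 0, 0, -0.5, 13, 17, 0], [0, 0, 0, -0.5, 13, 17, 0]]'|egrep 'eef|wrist_f'; for i in 1 2 3; do python3 -m inch '[[0, 0, 0, 0, 0, 0.5, 0], [0, 0, 0, 0, 0, 1, 0]]' | egrep 'eef|wrist_f'; done
```

```text
eef_pos: [356.7, 180.9, 30.4]
wrist_force: [-0.5, 0.3, -0.6]
eef_pos: [357.1, 181.2, 29.7]
wrist_force: [-0.4, 0.7, 0.1]
eef_pos: [357.1, 181.2, 28.9]
wrist_force: [-1.9, -0.8, 7.2]
eef_pos: [356.9, 181.2, 27.9]
wrist_force: [-3.2, -1.0, 8.1]
```

```bash
for i in 1 2 3; do python3 -m inch '[[0, 0, 0, 0, 0, 0.5, 0], [0, 0, 0, 0, 0, 0.8, 0]]' | egrep 'eef|wrist_f'; done
```

```text
eef_pos: [356.8, 181.2, 27.1]
wrist_force: [-3.9, -0.3, 8.7]
eef_pos: [356.6, 181.2, 26.2]
wrist_force: [-4.4, -0.4, 7.7]
eef_pos: [356.5, 181.2, 25.3]
wrist_force: [-2.9, 0.7, 7.3]
```

```bash
cat > lids.py <<'E'
from rig import imaging; from h import cloud
import numpy as np
X=cloud(imaging.capture("top"))
for n,x,y in (("A",450,179),("B",515,-13),("C",490,-273)):
    m=(abs(X[...,0]-x)<60)&(abs(X[...,1]-y)<60)&(X[...,2]<150); print(n,np.percentile(X[m][:,2],[50,90]).round())
E
python3 lids.py; python3 -m inch '[[0, 0, 0, 0, 0, 0.5, 0], [0, 0, 0, 0, 0, 1, 0]]' | egrep 'eef|wrist_f'; python3 lids.py
```

```text
A [ 94. 100.]
B [93. 98.]
C [107. 130.]
eef_pos: [356.5, 181.2, 24.5]
wrist_force: [-4.1, -0.5, 10.1]
A [107. 132.]
B [93. 98.]
C [107. 130.]
```

A is open as well. Now the peg.

```bash
python3 -m inch '[[0, 0, 0, 0, -5, -40, 0], [0, 0, 0, 0, -10, -95, 0], [0, 0, -0.18, 50, -10, -95, 0], [0, 0, -0.36, 100, 0, -95, 0], [0, 0, -0.54, 130, 40, -95, 0]]'|egrep 'eef|wrist_f'; python3 go.py 469 409 60 2.304
```

```text
eef_pos: [400.0, 312.1, 119.6]
wrist_force: [1.1, 0.1, 0.7]
eef [400.  312.1 119.6] rot [ 0.    -0.001 -0.212] shift [ 49.5 108.1  59.7]
```

```bash
python3 -m inch '[[0, 0, -0.18, 25, 54, 0, 50], [0, 0, -0.21, 49, 108, 30, 50], [0, 0, -0.21, 49, 108, 60, 50], [0, 0, -0.21, 49, 108, 60, 50]]'; python3 - <<'E'
from rig import imaging, status; import numpy as np, cv2
from h import cloud
c=imaging.capture("wrist"); X=cloud(c); cv2.imwrite("pics/w3.png",c["pixels"][:,:,::-1])
print(status.state()["joints"])
h=cv2.cvtColor(c["pixels"],cv2.COLOR_RGB2HSV); m=(h[...,0]>150)&(h[...,0]<178)&(h[...,1]>90)&(X[...,2]<30)
Q=X[m];T=Q[Q[:,2]>8]; print(m.sum(),len(T),T.mean(0),cv2.minAreaRect(T[:,:2].astype(np.float32)))
E
```

```text
time_s: 15.78
eef_pos: [469.0, 404.5, 56.2]
tool_rot: [0.411, 0.911, -0.003, -0.002]
wrist_force: [0.4, -0.3, 0.5]
opening: 50.1
gripper_force: 0.0
[ 7.10930173e-01  4.69976408e-01 -1.29817665e-02  1.09124437e+00
  7.76651766e-04  1.55902238e+00]
1163 1156 [469.28361385 406.31876282  11.09376446] ((467.6514892578125, 408.20654296875), (12.527913093566895, 71.24381256103516), 40.380374908447266)
```

View pics/w3.png

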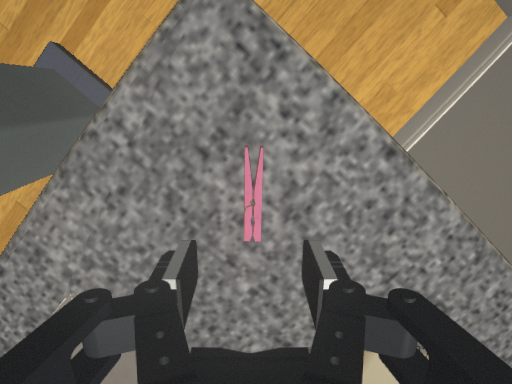

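The peg is centred between the fingers, in line with the tool, at (468,408). I'll go down in stages.

```bash
python3 -m inch '[[0, 0, 0, 3, 1.5, 40, 45], [0, 0, 0, 3, 1.5, 70, 45], [0, 0, 0, 3, 1.5, 80, 45], [0, 0, 0, 3, 1.5, 80, 45]]'; python3 - <<'E'
from rig import imaging; import numpy as np
from h import cloud
X=cloud(imaging.capture("wrist"))
d=np.hypot(X[...,0]-468,X[...,1]-408); m=(d<50)&(X[...,2]>15)&(X[...,2]<80); print(m.sum(), np.percentile(X[m][:,2],[0,1,5,20]))
E
```

```text
time_s: 16.32
eef_pos: [470.0, 408.9, -19.6]
tool_rot: [0.412, 0.911, 0.0, -0.0]
wrist_force: [0.1, 0.2, 1.0]
opening: 45.0
gripper_force: 0.0
11642 [21.70772085 26.74476985 33.28077599 50.28088358]
```

```bash
python3 -m inch '[[0, 0, 0, 0, -1, 10, 45], [0, 0, 0, 0, -1, 14, 45], [0, 0, 0, 0, -1, 15, 45]]'; python3 -m inch '[[0, 0, 0, 0, 0, 0, 5], [0, 0, 0, 0, 0, 0, 5], [0, 0, 0, 0, 0, 0, 5], [0, 0, 0, 0, 0, 0, 5]]' 30
```

```text
time_s: 16.75
eef_pos: [468.8, 408.1, -36.1]
tool_rot: [0.411, 0.911, -0.0, -0.0]
wrist_force: [-0.4, 0.2, -0.3]
opening: 45.2
gripper_force: 0.0
time_s: 17.25
eef_pos: [469.2, 408.4, -35.6]
tool_rot: [0.411, 0.911, 0.0, -0.0]
wrist_force: [0.1, 0.7, 3.0]
opening: 13.8
gripper_force: 31.9
```

Gripped at 13.8 mm. I'll lift it and carry it toward B, then check clearance under the shelf.

```bash
python3 -m inch '[[0, 0, 0, 0, 0, -30, 5], [0, 0, 0, 0, 0, -85, 5], [0, 0, 0, 0, 0, -140, 5], [0, 0, 0, 0, 0, -170, 5], [0, 0, 0, 0, 0, -170, 5]]'; python3 go.py 430 -12 130 1.755
```

```text
time_s: 17.88
eef_pos: [470.2, 409.2, 136.8]
tool_rot: [0.411, 0.911, 0.002, 0.001]
wrist_force: [0.4, 0.8, -0.5]
opening: 14.0
gripper_force: 31.6
eef [470.2 409.2 136.8] rot [ 0.004 -0.002  0.538] shift [-289.3 -308.8    5.3]
```

```bash
python3 -m inch '[[0, 0, 0, -36, -50, 0, 5], [0, 0, 0.18, -72, -94, 0, 5], [0, 0, 0.36, -110, -134, 0, 5], [0, 0, 0.538, -150, -172, 0, 5], [0, 0, 0.538, -190, -212, 0, 5]]'; python3 -m inch '[[0, 0, 0, -50, 0, 0, 5], [0, 0, 0, -100, 0, 0, 5], [0, 0, 0, -140, 0, 0, 5]]' | egrep 'eef|open'; python3 go.py 430 -12 130 1.755;  python3 - <<'E'
from rig import imaging,status; import numpy as np
from h import cloud
e=status.state()["eef_pos"]; print(e)
for n in ("side","top"):
    X=cloud(imaging.capture(n)); L=X-e
    m=(abs(L[...,1])<150)&(X[...,2]>150)&(X[...,2]<900)&(X[...,0]>200)&(X[...,0]<560)
    Q=X[m]
    for z in range(150,900,50):
        k=Q[(Q[:,2]>=z)&(Q[:,2]<z+50)]
        if len(k)>8: print(n,z,len(k),"x",np.percentile(k[:,0],[2,98]).round(),"y",np.percentile(k[:,1],[2,98]).round())
    s=X[(X[...,2]>460)&(X[...,2]<500)&(abs(X[...,1])<100)&(X[...,0]>500)]; print("shelf",len(s),s.min(0).round() if len(s) else"")
E
```

```text
time_s: 18.5
eef_pos: [434.7, 123.7, 132.9]
tool_rot: [0.64, 0.769, -0.001, -0.001]
wrist_force: [0.8, -0.2, -0.7]
opening: 13.6
gripper_force: 31.6
eef_pos: [460.7, -14.0, 132.9]
opening: 13.9
eef [460.7 -14.  132.9] rot [-0.002 -0.001 -0.   ] shift [  7.6 -29.9   2.9]
[460.74933811 -14.02941447 132.87114012]
side 150 107 x [441. 481.] y [-37.  22.]
side 200 275 x [413. 504.] y [-28.   9.]
side 250 488 x [403. 516.] y [-20.  10.]
side 300 422 x [425. 497.] y [-9. 25.]
side 350 432 x [422. 498.] y [-6. 29.]
side 400 512 x [420. 502.] y [-7. 29.]
side 450 650 x [411. 509.] y [12. 36.]
side 500 656 x [417. 507.] y [10. 34.]
side 550 710 x [398. 505.] y [-11.  44.]
side 600 1568 x [271. 510.] y [ 4. 45.]
side 650 1504 x [208. 484.] y [20. 59.]
shelf 639 [ 500. -100.  460.]
top 600 77 x [396. 508.] y [-73.  22.]
top 650 2108 x [335. 497.] y [-69.  36.]
top 700 2890 x [216. 372.] y [-71.  54.]
top 750 1255 x [201. 253.] y [-59.  43.]
shelf 4840 [ 576. -100.  460.]
```

The arm reaches about 48 mm ahead of the tool axis, and the shelf edge is at x 576. Placing at x 515 (box x about −17) clears both the shelf and the hook.

```bash
python3 go.py 515 -14 70 1.755
```

```text
eef [461.2 -15.2 132.8] rot [-0.002 -0.    -0.003] shift [-8.5 53.3 62.6]
```

```bash
python3 -m inch '[[0, 0, 0, -4, 25, 0, 5], [0, 0, 0, -8.5, 53, 0, 5], [0, 0, 0, -8.5, 53, 0, 5], [0, 0, 0, -8.5, 53, 30, 5], [0, 0, 0, -8.5, 53, 50, 5]]' | egrep 'eef|wrist_f|open'; python3 -m inch '[[0, 0, 0, 0, 0, 10, 5], [0, 0, 0, 0, 0, 13, 5], [0, 0, 0, 0, 0, 13, 5]]' | egrep 'eef|wrist_f|open'
```

```text
eef_pos: [513.2, -10.3, 82.2]
wrist_force: [-0.6, 0.7, 0.2]
opening: 13.9
eef_pos: [515.1, -10.7, 71.3]
wrist_force: [-0.5, 1.2, -0.8]
opening: 13.7
```

```bash
python3 -m inch '[[0, 0, 0, 2, 0, 4, 5], [0, 0, 0, 2, 0, 8, 5], [0, 0, 0, 2, 0, 8, 5]]' | egrep 'eef|wrist_f|open'; for i in 1 2; do python3 -m inch '[[0, 0, 0, 0, 0, 1, 5], [0, 0, 0, 0, 0, 1, 5]]' | egrep 'eef|wrist_f'; done
```

```text
eef_pos: [514.5, -8.8, 62.7]
wrist_force: [-0.6, 0.5, 0.2]
opening: 13.6
eef_pos: [514.7, -8.9, 61.9]
wrist_force: [0.2, 0.2, -0.7]
eef_pos: [514.6, -8.8, 60.9]
wrist_force: [0.0, -0.4, 0.4]
```

```bash
for i in 1 2; do python3 -m inch '[[0, 0, 0, 0, 0, 0.7, 5], [0, 0, 0, 0, 0, 0.7, 5]]' | egrep 'eef|wrist_f'; done
```

```text
eef_pos: [514.7, -8.8, 60.2]
wrist_force: [0.4, 0.6, -0.7]
eef_pos: [514.6, -8.8, 59.5]
wrist_force: [0.1, -0.5, -0.2]
```

```bash
for i in 1 2 3; do python3 -m inch '[[0, 0, 0, 0, 0, 0.6, 5], [0, 0, 0, 0, 0, 0.6, 5]]' | egrep 'eef|wrist_f'; done
```

```text
eef_pos: [514.6, -8.8, 58.9]
wrist_force: [-0.7, -1.3, 0.3]
eef_pos: [514.6, -8.8, 58.3]
wrist_force: [0.5, -0.4, -0.4]
eef_pos: [514.7, -8.8, 57.8]
wrist_force: [-0.8, -0.3, 0.5]
```

There's no contact yet, so I'll look.

```bash
python3 - <<'E'
from rig import imaging,status; import cv2,numpy as np
from h import cloud
c=imaging.capture("wrist");X=cloud(c); cv2.imwrite("pics/w4.png",c["pixels"][:,:,::-1])
h=cv2.cvtColor(c["pixels"],cv2.COLOR_RGB2HSV); m=(h[...,0]>150)&(h[...,0]<178)&(h[...,1]>90)&(X[...,2]<130)&(X[...,2]>60)
Q=X[m];print(len(Q),np.percentile(Q,[5,50,95],axis=0).round(1)); print(X[60,250],X[120,150],X[120,350])
E
```

```text
2400 [[505.1 -39.7 103.5]
 [514.6 -11.2 104.6]
 [522.5  16.9 105.5]]
[4.96351606e+02 8.68474935e+01 3.24135988e-01] [ 4.32281853e+02  3.35379419e+01 -3.77352698e-01] [575.51831558  60.25649835  -0.81781414]
```

View pics/w4.png

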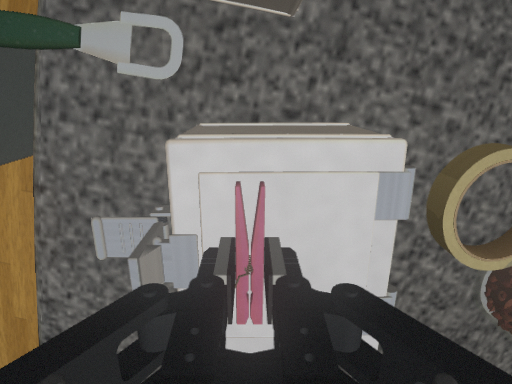

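The peg is level over the lid, between the fingers at (250,255). Its top is at 104.6 mm, so it's within about a millimetre of the lid. I'll lower slightly and release.

```bash
for i in 1 2; do python3 -m inch '[[0, 0, 0, 0, 0, 0.5, 5], [0, 0, 0, 0, 0, 0.5, 5]]' | egrep 'eef|wrist_f'; done
```

```text
eef_pos: [514.7, -8.8, 57.3]
wrist_force: [-1.0, -0.5, 3.3]
eef_pos: [514.6, -8.8, 56.8]
wrist_force: [-0.6, 0.1, 2.7]
```

```bash
python3 -m inch '[[0, 0, 0, 0, 0, 0, 24], [0, 0, 0, 0, 0, 0, 24], [0, 0, 0, 0, 0, 0, 24]]'; python3 -m inch '[[0, 0, 0, 0, 0, -10, 24], [0, 0, 0, 0, 0, -30, 24], [0, 0, 0, 0, 0, -70, 24], [0, 0, 0, 0, -50, -80, 24], [0, 0, 0, 0, -100, -80, 24]]'; python3 lids.py; python3 - <<'E'
from rig import imaging,status; import cv2,numpy as np
from h import cloud
c=imaging.capture("side");X=cloud(c)
cv2.imwrite("pics/s2.png",cv2.resize(c["pixels"][140:340,200:340],None,fx=4,fy=3,interpolation=cv2.INTER_CUBIC)[:600,:800,::-1])
h=cv2.cvtColor(c["pixels"],cv2.COLOR_RGB2HSV); m=(h[...,0]>150)&(h[...,0]<178)&(h[...,1]>90)&(abs(X[...,0]-515)<70)&(abs(X[...,1]+10)<70)
Q=X[m];print(len(Q),np.percentile(Q,[5,50,95],axis=0).round(1))
c=imaging.capture("top");X=cloud(c);h=cv2.cvtColor(c["pixels"],cv2.COLOR_RGB2HSV); m=(h[...,0]>150)&(h[...,0]<178)&(h[...,1]>50)&(abs(X[...,0]-515)<70)&(abs(X[...,1]+10)<70);print(m.sum(),X[m].mean(0))
E
```

```text
time_s: 23.02
eef_pos: [514.6, -8.8, 56.6]
tool_rot: [0.639, 0.769, -0.0, -0.001]
wrist_force: [0.6, -0.1, -0.5]
opening: 24.0
gripper_force: 0.0
time_s: 23.65
eef_pos: [416.3, -27.4, 138.2]
tool_rot: [0.639, 0.769, 0.001, 0.001]
wrist_force: [0.7, 0.1, 0.3]
opening: 24.0
gripper_force: 0.0
A [111. 134.]
B [ 2. 38.]
C [107. 130.]
20 [[507.6 -31.5 101.3]
 [515.8  -4.3 104.7]
 [522.6  13.4 105.7]]
0 [nan nan nan]<stdin>:7: RuntimeWarning: Mean of empty slice.
  ret = um.true_divide(
```

View pics/s2.png

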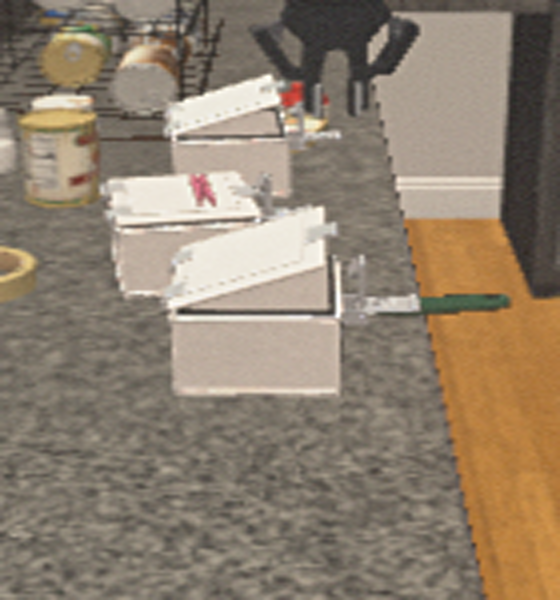

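The picture shows the outer two lids up. The middle box is shut with the peg flat on its lid at (202,190), and the gripper is clear of everything. Handing in.

```bash
python3 -m inch '[[0, 0, 0, 0, 0, 0, 24], [0, 0, 0, 0, 0, 0, 24]]' | egrep 'time|wrist_f'; python3 -c "
from rig import order; print(order.close_job())"
```

```text
time_s: 24.05
wrist_force: [-0.1, 0.3, 0.3]
the job is handed in; nothing more can be done
None
```

I opened the two outer boxes and left their lids up; the middle box's catch held at about 14 N, so I left it shut with the peg flat on its lid and handed the job in at about 24 s; no verdict came back.

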